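# Clip the vial carrier into the sloping loading station

### The arm

A 7-joint arm with a two-finger parallel gripper is mounted at the origin on the work surface. World frame = base frame: x ahead of the robot, y to its left, z up, the work surface at z = 0. Lengths are in m, angles in rad, forces in N, time in s.
With the tool pointing down it reaches from about 0.425 to 0.95 m from the base axis. Payload 4.7 kg.
Tool frame: the origin (TCP) lies between the finger pads; the fingertips stand 22 mm ahead of it and the grasp point (between the pads) lies 3 mm ahead of it; z points along the fingers, y is the direction in which the jaws open and shut (so a half turn about z gives the same grasp; the last joint's range is limited). The gripper opens to 85 mm and grips with 20 to 120 N. Pads are 22 mm wide; open, the fingers measure 114 mm over their backs; the gripper's body (76 mm by 85 mm) begins 54 mm behind the grasp point. The pads swing forward as they close: fully open they stand 13 mm farther back than shut.
Start: joints at [-1.311, 0.469, -0.049, 1.532, 0.024, 1.141, -0.082], TCP at [0.192, 0.647, 0.253] pointing down, gripper open.
Joint ranges: [-2.59, 2.59], [-0.33, 1.99], [-1.39, 1.29], [0.1, 2.45], [-1.04, 4.18], [0.21, 1.99], [-2.66, 2.66]. Speed limits (rad/s): [2.57, 2.57, 3.14, 3.14, 3.14, 3.14, 3.14].

### API

Orientations are given as a unit quaternion [x, y, z, w].
In Python, from station import monitor, imaging, robot gives the robot as it stands. The module is installed in compiled form; this text tells all that it offers.
- The arm moves only by the shell command python3 -m pendant 'ROWS' [FORCE]. ROWS is JSON, one flat list of numbers, 7 for each row, row after row: the opening, from 0 (shut) to 1 (fully open), then the shift along the tool's x, y, z in m, then the turn, a rotation vector about the tool's x, y, z in rad. A call has 1 to 12 rows; each row is the pose to reach, as a shift and turn from the pose measured when the call began, along the tool's axes at that moment; what a row does not reach only later rows make up. A row lasts 1/12 s, in which the tool goes at most 41.7 mm and 7.16 degrees, less where a joint would pass 70% of its speed; a pose out of reach is approached as far as the arm can. A call with a gripper value outside its range is refused whole. The fingers move at their own pace and stop on an object; FORCE is the grip in N (left out, the last holds). Time passes only in rows, so rows that repeat a pose let the fingers close. It gives the time, the measured TCP pose, the force and the opening at its end, in the units of the state.
- monitor.get_obs(): the state, without advancing time (a new reading comes with each control period).
- imaging.read_camera(name): name is "scene" or "top" or "wrist"; returns the picture (384x512x3 uint8, blue, green, red); there is no depth.
- imaging.calibration(name): a dict with "mtx" (3x3 intrinsics, pixels), "D" ([k1, k2, p1, p2, k3] as OpenCV has them; the pictures are not rectified), "pose" (4x4, takes a point from camera to world coordinates). Camera axes: x right, y up, looking along -z (the intrinsics and any distortion apply to the point x, -y, -z); pixel columns grow to the right and rows downward; lengths in m; the calibration is good to about 2 mm. A picture is of the moment at which its call begins: read the wrist's pose just before it. calibration takes no time and is no camera call; for the wrist camera it gives the pose at the moment of the call.
- robot.finish_job(): hands the job in, once; it reports no verdict.
The state is a dict: "time_s": time; "joint_positions": joint angles; "dq": joint speeds; "effort": joint torques, N m; "tcp_pos": TCP position; "tcp_rot": TCP orientation; "force": force on the tool from outside, world axes, zero at the start; "moment": the same for the moment, N m; "finger_gap": finger opening in m.
Only numpy, scipy, OpenCV 4.12 (cv2) and the standard library are available. Lean on these libraries where they do the work, as an engineer would, in place of code of your own. Each camera call takes 0.05 s, during which the arm holds its last target. There are 200 camera calls.

### The job

Lay the black vial carrier in the cradle of the sloping loading station, flat on its floor between the guides, with its bare end at the lower end under the open clip, and let go of it. Then press the clip flap down until it snaps past its resistance and stays shut over the carrier's bare end. Leave the bottle, the carton and the tube rack where they are.

Things in the scene. Friction and masses are not known exactly. Their poses are not given: they have to be found in the camera images.
- carrier_center (a point): Centre, half-way up, of the loose black vial carrier: a block 150 (its x) x 46 (y) x 40 mm high, 0.2 to 0.42 kg, flat on the bench at the start. Four capped vials fixed in it, 21 mm in diameter, stand 20 mm above its top at x = -20, 7, 34, 61 mm. Its -x end is bare (no vials from x = -75 to -31 mm). Grip it across the 46 mm width near the middle.
- carrier_bare (a point): Middle of the top of the carrier's bare end, 55 mm from its centre towards its -x and 20 mm above it. This end goes to the lower end of the cradle.
- cradle_floor (a point): Centre of the cradle floor, a white plate 240 x 150 mm on the fixed station (foot 250 x 150 mm), 85 mm above the bench. Its x points up the slope, away from the robot; z square to the floor, which slopes 25 degrees (pitch -0.436 rad), low end towards the robot. The carrier lies centred here, its x along this x, its centre 20 mm up this z. Its long sides are open for fingers at |x| < 50 mm.
- cradle_stop (a point): Middle of the top of the cradle's black lower stop, 34 mm above the floor and 83 mm down the slope from its centre. Stops, inner faces at x = -78 and +78 mm (upper 24 mm high), leave the carrier 3 mm play at each end; corner guides (|x| 56 to 80 mm, 54 mm apart, flared tops to 31 mm) leave 4 mm at each side. Same axes as cradle_floor.
- clip_hinge (a point): Middle of the clip's hinge axis (along the cradle's y) at the station's lower end, between two black ears 78 mm apart over all: x = -114 mm, z = +62 mm in the cradle_floor frame; same axes. Open, the flap stands 60 degrees up from the cradle's plane, clear of the carrier being laid in square to the floor; shut, it slopes 15 degrees down over the bare end.
- clip_pad (a point): Middle of the rubber press pad on the upper face of the clip flap, 46 mm from the hinge axis, 3 mm above the flap's mid-plane. The flap is a black plate 62 mm long from the hinge towards the cradle's +x, 50 mm wide, 6 mm thick. The pad moves on an arc about the hinge. Shut, the flap's tip is 15 to 25 mm over the carrier's bare end, 1 to 2 mm above its top.
- clip (a joint): Angle of the clip flap in rad: 0 open, 1.31 shut. An over-centre snap action resists with up to about 7 N at the pad, most at about 0.25 rad; up to about 0.66 rad the flap springs back open if released, beyond it it snaps on to 1.31 by itself and stays.
- reagent_bottle: Amber glass bottle with a white cap, 64 mm in diameter, 125 mm high, loose bystander; origin at the centre of its underside.
- carton: White carton, 100 x 130 x 85 mm, loose bystander; origin at the centre of its underside.
- tube_rack: Red tube rack 90 x 130 mm, 72 mm high with its tubes, loose bystander; origin at the centre of its underside.
Mind the look-alikes: they are no part of the job. Leave any green or turquoise look-alike of the part that bears carrier_center alone.

How it is judged:
On the way, in this order (a step that is already met when the one before it is completed fails the run):
1. the carrier lies flat in the cradle, bare end down the slope, let go of, the clip still open (x of carrier_center in the frame of cradle_floor between -0.006 and 0.006 m and y of carrier_center in the frame of cradle_floor between -0.006 and 0.006 m and z of carrier_center in the frame of cradle_floor between 0.016 and 0.024 m and angle between the z axis of carrier_center and the z axis of cradle_floor, either way round below 0.07 rad and angle between the x axis of carrier_center and the x axis of cradle_floor, either way round below 0.15 rad and x of carrier_bare in the frame of cradle_floor below 0 m and value of joint clip below 0.4 rad and contact force between the fingers and carrier below 0.1 N), for 0.2 s.
2. the clip has snapped shut over it (x of carrier_center in the frame of cradle_floor between -0.006 and 0.006 m and y of carrier_center in the frame of cradle_floor between -0.006 and 0.006 m and z of carrier_center in the frame of cradle_floor between 0.016 and 0.024 m and angle between the z axis of carrier_center and the z axis of cradle_floor, either way round below 0.07 rad and angle between the x axis of carrier_center and the x axis of cradle_floor, either way round below 0.15 rad and x of carrier_bare in the frame of cradle_floor below 0 m and value of joint clip above 1.2 rad), for 0.2 s.
At the end, for the whole second after the job is handed in: The carrier lies at rest in the cradle, within 6 mm of the middle along and across the slope, its centre 16 to 24 mm above the cradle floor, within 0.07 rad of flat and 0.15 rad of straight, bare end down the slope, and the clip is shut (joint above 1.2 rad) and stays so with nothing touching it (all of step 2 and linear speed of carrier below 0.02 m/s).
It fails at once if the bottle, the carton or the tube rack is moved by more than 30 mm (distance of any of reagent_bottle, carton, tube_rack from where it was at the start of the episode above 0.03 m).
It also fails if it takes over 64 s, if anything falls off the work surface, if the arm or the gripper's body presses on something with over 40 N, if the wrist force passes 120 N, or if a joint passes its speed limit or range.

## Working session

There is one attempt and no reset: what is moved stays moved. The work goes in short steps, Python scripts to look and compute and a shell command to move; the robot and the scene stay as the last step left them, time stands still between calls to the robot, and variables do not carry over. Pictures are saved under pics/ and viewed, about 8 in all and at most 12, crops included, and the job is handed in when it is done.

```bash
mkdir -p pics
cat > h.py <<'E'
import numpy as np, cv2
from scipy.spatial.transform import Rotation as R
from station import monitor, imaging, robot
def grab(n,f=None):
    c=imaging.calibration(n); im=imaging.read_camera(n)
    if f: cv2.imwrite(f'pics/{f}.png',im)
    return im,c
def ray(c,uv):
    p=cv2.undistortPoints(np.array([[uv]],float),np.array(c['mtx']),np.array(c['D']))[0,0]
    T=np.array(c['pose']); d=T[:3,:3]@np.array([p[0],-p[1],-1.]); return T[:3,3],d/np.linalg.norm(d)
def onz(c,uv,z):
    o,d=ray(c,uv); return o+d*(z-o[2])/d[2]
def proj(c,P):
    T=np.array(c['pose']); q=(np.atleast_2d(P)-T[:3,3])@T[:3,:3]; q=q*[1,-1,-1]
    return cv2.projectPoints(q.reshape(-1,1,3),np.zeros(3),np.zeros(3),np.array(c['mtx']),np.array(c['D']))[0][:,0]
def tri(c1,u1,c2,u2):
    o1,d1=ray(c1,u1);o2,d2=ray(c2,u2)
    s=np.linalg.lstsq(np.stack([d1,-d2],1),o2-o1,rcond=None)[0]
    a=o1+s[0]*d1;b=o2+s[1]*d2; return (a+b)/2,np.linalg.norm(a-b)
E
python3 - <<'E'
from h import *
np.set_printoptions(precision=3,suppress=True)
o=monitor.get_obs(); print(o)
for n in('scene','top'):
    im,c=grab(n,n+'0'); print(n,c)
E
```

```text
{'time_s': 0.0, 'joint_positions': array([-1.311,  0.469, -0.049,  1.534,  0.024,  1.141, -0.082]), 'dq': array([-0.001,  0.   ,  0.   ,  0.001, -0.   ,  0.001,  0.   ]), 'effort': array([  0.001, -51.033,  -0.047, -23.771,   0.011,   0.008,   0.   ]), 'tcp_pos': array([0.192, 0.646, 0.252]), 'tcp_rot': array([ 0.144,  0.99 , -0.001, -0.   ]), 'force': array([-0.581, -0.31 ,  0.711]), 'moment': array([-0.027,  0.019, -0.007]), 'finger_gap': 0.0851806815856004}
scene {'mtx': array([[360.333,   0.   , 256.939],
       [  0.   , 360.333, 187.805],
       [  0.   ,   0.   ,   1.   ]]), 'D': array([-0.018,  0.   ,  0.   ,  0.   ,  0.   ]), 'pose': array([[-0.247, -0.833,  0.496,  1.245],
       [ 0.969, -0.206,  0.137,  0.19 ],
       [-0.012,  0.514,  0.858,  1.215],
       [ 0.   ,  0.   ,  0.   ,  1.   ]])}
top {'mtx': array([[485.361,   0.   , 251.19 ],
       [  0.   , 485.361, 191.502],
       [  0.   ,   0.   ,   1.   ]]), 'D': array([-0.135,  0.   ,  0.   ,  0.   ,  0.   ]), 'pose': array([[ 0.014,  0.991, -0.135,  0.424],
       [-1.   ,  0.016,  0.01 ,  0.001],
       [ 0.012,  0.135,  0.991,  1.463],
       [ 0.   ,  0.   ,  0.   ,  1.   ]])}
```

View pics/scene0.png

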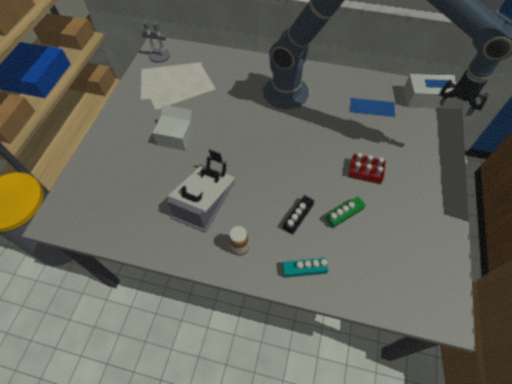

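View pics/top0.png

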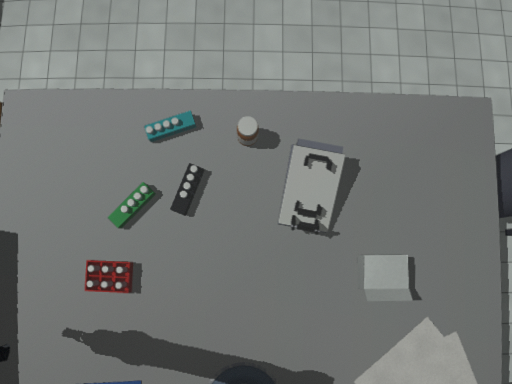

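Scene and top views: the black carrier is at top (187,189), with its vials towards the upper end and its bare end at about (181,208). The green look-alike is at (131,205) and the turquoise one at (170,126). Only the black one fits "black vial carrier". The station is at (312,190), with the clip at its lower end, (306,222). The bottle is at (247,130), the rack at (108,276) and the carton at (386,276).

Run:
```python
from h import *
np.set_printoptions(precision=4,suppress=True)
im=cv2.imread('pics/top0.png'); c=imaging.calibration('top')
a=cv2.resize(im[155:225,160:220],None,fx=6,fy=6,interpolation=cv2.INTER_CUBIC)
b=cv2.resize(im[135:240,270:355],None,fx=4,fy=4,interpolation=cv2.INTER_CUBIC)
H=max(a.shape[0],b.shape[0]); pad=lambda x:cv2.copyMakeBorder(x,0,H-x.shape[0],0,0,0)
cv2.imwrite('pics/crop1.png',np.hstack([pad(a),pad(b)]))
for u in [(187,189),(193.5,168.5),(190.5,177.5),(187,186),(183.5,194.5)]: print(u,onz(c,u,.04),onz(c,u,.06))
# white plate
hsv=cv2.cvtColor(im,cv2.COLOR_BGR2HSV)
m=((hsv[...,2]>130)&(hsv[...,1]<40)).astype('uint8'); m[:,:265]=0;m[:,360:]=0;m[:130]=0;m[245:]=0
m=cv2.morphologyEx(m,cv2.MORPH_CLOSE,np.ones((25,25)))
k=max(cv2.findContours(m,0,2)[0],key=cv2.contourArea); r=cv2.minAreaRect(k); print(r,cv2.boxPoints(r))
print(onz(c,r[0],.085))
```

```text
(187, 189) [0.6227 0.1768 0.04  ] [0.6199 0.1743 0.06  ]
(193.5, 168.5) [0.6847 0.1594 0.04  ] [0.6811 0.1572 0.06  ]
(190.5, 177.5) [0.6574 0.1675 0.04  ] [0.6541 0.1651 0.06  ]
(187, 186) [0.6317 0.1771 0.04  ] [0.6288 0.1746 0.06  ]
(183.5, 194.5) [0.6061 0.1867 0.04  ] [0.6036 0.184  0.06  ]
((311.2513427734375, 188.26083374023438), (51.77766036987305, 79.51126098632812), 11.15466022491455) [[278.1606 222.257 ]
 [293.5426 144.2478]
 [344.3421 154.2646]
 [328.9601 232.2738]]
[ 0.6243 -0.1859  0.085 ]
```

View pics/crop1.png

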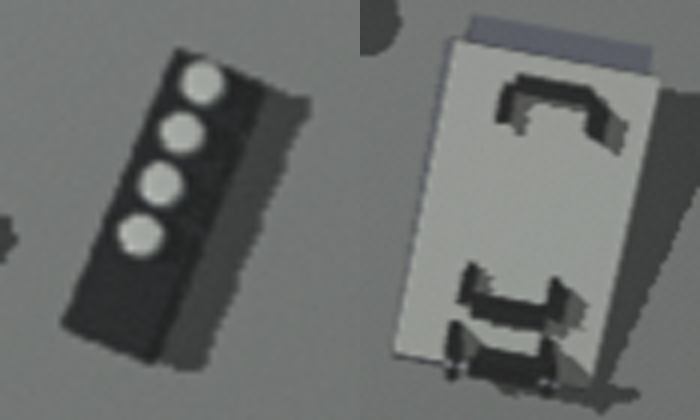

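The crop confirms it: a black block with four white-capped vials at the upper end and the bare end at lower left. Next I look at the carrier and the station from near with the wrist camera.

```bash
cat >> h.py <<'E'
np.set_printoptions(precision=4,suppress=True)
def pose():
    o=monitor.get_obs(); return np.array(o['tcp_pos']),R.from_quat(o['tcp_rot']),o
def rel(p,Rt):
    """shift and turn in present tool axes"""
    p0,R0,o=pose(); print('shift',R0.inv().apply(np.array(p)-p0),'turn',(R0.inv()*R.from_matrix(Rt)).as_rotvec())
def down(yaw,tilt=0):
    """tool x=-X, y=Y, z down-forward; X at yaw, tilt fwd"""
    return (R.from_euler('z',yaw)*R.from_euler('y',-tilt)).as_matrix()@np.diag([-1,1,-1.])
E
python3 - <<'E'
from h import *
p,r,o=pose(); c=imaging.calibration('wrist'); T=np.array(c['pose'])
print(r.inv().apply(T[:3,3]-p)); print(r.as_matrix().T@T[:3,:3]); print(c['mtx'],c['D'])
rel([.53,.17,.30],down(-.333))
rel([.55,.0,.30],down(-.2))
E
```

```text
[ 0.0829  0.0003 -0.1205]
[[-0.0001  0.9466  0.3225]
 [ 1.      0.0004 -0.0009]
 [-0.0009  0.3225 -0.9466]]
[[291.4975   0.     256.7527]
 [  0.     291.4975 188.3569]
 [  0.       0.       1.    ]] [0.002 0.    0.    0.    0.   ]
shift [-0.4597 -0.3607 -0.047 ] turn [-0.0018  0.0001  0.0442]
shift [-0.5272 -0.518  -0.0467] turn [-0.0018 -0.     -0.0888]
```

Run:
```python
from h import *
rel([.62,.177,.17],down(-.333))
```

```text
shift [-0.5439 -0.3281  0.083 ] turn [-0.0018  0.0001  0.0442]
```

```bash
python3 -m pendant '[1,-0.54,-0.33,0,0,0,0.044, 1,-0.54,-0.33,0,0,0,0.044, 1,-0.54,-0.33,0,0,0,0.044, 1,-0.54,-0.33,0,0,0,0.044, 1,-0.54,-0.33,0,0,0,0.044, 1,-0.54,-0.33,0,0,0,0.044, 1,-0.54,-0.33,0,0,0,0.044, 1,-0.54,-0.33,0,0,0,0.044, 1,-0.54,-0.33,0,0,0,0.044, 1,-0.54,-0.33,0,0,0,0.044, 1,-0.54,-0.33,0,0,0,0.044, 1,-0.54,-0.33,0,0,0,0.044]' 60; python3 -c "
from h import *
rel([.62,.177,.17],down(-.333))"
```

```text
time_s: 1.1
tcp_pos: [0.5275, 0.2736, 0.2528]
tcp_rot: [0.166, 0.986, -0.001, -0.0]
force: [-0.2, 0.9, 0.6]
finger_gap: 0.0857
shift [-0.119  -0.0609  0.0829] turn [-0.0021 -0.0003  0.0003]
```

```bash
python3 -m pendant '[1,-0.119,-0.061,0.083,0,0,0, 1,-0.119,-0.061,0.083,0,0,0, 1,-0.119,-0.061,0.083,0,0,0, 1,-0.119,-0.061,0.083,0,0,0, 1,-0.119,-0.061,0.083,0,0,0, 1,-0.119,-0.061,0.083,0,0,0, 1,-0.119,-0.061,0.083,0,0,0]'
python3 - <<'E'
from h import *
im,c=grab('wrist','w1')
hsv=cv2.cvtColor(im,cv2.COLOR_BGR2HSV)
m=((hsv[...,2]>140)&(hsv[...,1]<50)).astype('uint8')
for k in cv2.findContours(m,0,2)[0]:
    if cv2.contourArea(k)>80:
        (u,v),(w,h),a=cv2.fitEllipse(k); print((u,v),w,h,onz(c,(u,v),.06))
m=((hsv[...,2]<60)).astype('uint8')
for k in cv2.findContours(m,0,2)[0]:
    if cv2.contourArea(k)>1500: print(cv2.minAreaRect(k),cv2.boundingRect(k))
E
```

```text
time_s: 1.68
tcp_pos: [0.6195, 0.1778, 0.1697]
tcp_rot: [0.165, 0.986, -0.001, -0.001]
force: [-1.2, 1.2, -0.6]
finger_gap: 0.0853
(94.45989227294922, 402.8884582519531) 41.41646957397461 81.7238998413086 [ 0.7942 -0.0727  0.06  ]
(425.87860107421875, 476.04132080078125) 63.97901153564453 230.79806518554688 [1.0423 0.2555 0.06  ]
(180.88467407226562, 347.9899597167969) 10.592047691345215 21.98040008544922 [0.753  0.0499 0.06  ]
(21.592178344726562, 293.7099914550781) 11.644163131713867 47.79512023925781 [ 0.6423 -0.0661  0.06  ]
(259.5369567871094, 233.91079711914062) 20.967870712280273 24.90978240966797 [0.656  0.1681 0.06  ]
(260.1107482910156, 206.00631713867188) 21.796035766601562 25.496076583862305 [0.6311 0.1771 0.06  ]
(260.8251037597656, 175.93603515625) 22.84685707092285 25.521352767944336 [0.606  0.1863 0.06  ]
(290.1543884277344, 189.97213745117188) 303.730224609375 476.33160400390625 [0.6256 0.2055 0.06  ]
((255.5, 314.5), (137.0, 511.0), 90.0) (0, 246, 512, 138)
((261.5, 183.0), (158.0, 53.0), 90.0) (235, 104, 54, 159)
```

View pics/w1.png

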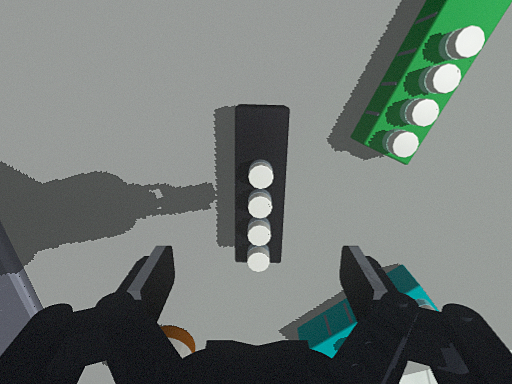

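The wrist view shows the black carrier, bare end at the top of the picture (262,105), vials at (261,176), (260,206), (260,234) and (258,260). Green is at upper right and turquoise at lower right, both clear of the fingers. Next, a look at the station square to its floor.

Run:
```python
from h import *
y=-.195;t=.436
Rc=(R.from_euler('z',y)*R.from_euler('y',-t)).as_matrix()
rel(np.array([.624,-.186,.085])+Rc@[-.01,0,.25],down(y,t))
```

```text
shift [-0.009  -0.3591 -0.1368] turn [-0.0304 -0.4361 -0.1332]
```

```bash
python3 -m pendant '[1,-0.009,-0.1,-0.137,0,0,0, 1,-0.009,-0.1,-0.137,0,0,0, 1,-0.009,-0.359,-0.137,-0.03,-0.436,-0.133, 1,-0.009,-0.359,-0.137,-0.03,-0.436,-0.133, 1,-0.009,-0.359,-0.137,-0.03,-0.436,-0.133, 1,-0.009,-0.359,-0.137,-0.03,-0.436,-0.133, 1,-0.009,-0.359,-0.137,-0.03,-0.436,-0.133, 1,-0.009,-0.359,-0.137,-0.03,-0.436,-0.133, 1,-0.009,-0.359,-0.137,-0.03,-0.436,-0.133, 1,-0.009,-0.359,-0.137,-0.03,-0.436,-0.133, 1,-0.009,-0.359,-0.137,-0.03,-0.436,-0.133, 1,-0.009,-0.359,-0.137,-0.03,-0.436,-0.133]'
python3 - <<'E'
from h import *
im,c=grab('wrist','w2')
E
```

```text
time_s: 2.73
tcp_pos: [0.5114, -0.1636, 0.3093]
tcp_rot: [0.096, 0.971, -0.021, 0.217]
force: [0.7, 0.8, -0.2]
finger_gap: 0.0855
```

View pics/w2.png

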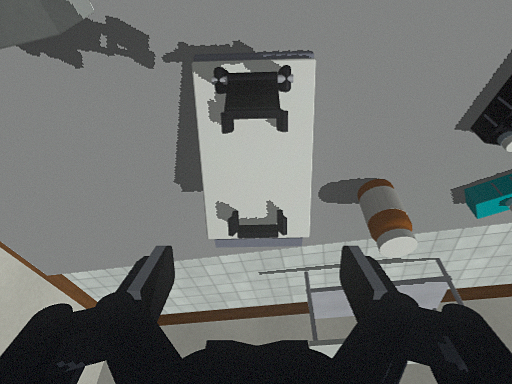

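Whole cradle floor visible: corners at about (194,60), (315,60), (309,238), (207,238). The open clip is at the top of the picture (254,95), the lower stop at (255,122), the upper stop at (257,230). I now fit x, y and yaw from the floor corners.

Run:
```python
from h import *
from scipy.optimize import least_squares
im=cv2.imread('pics/w2.png'); c=imaging.calibration('wrist')
hsv=cv2.cvtColor(im,cv2.COLOR_BGR2HSV); print(hsv[150,240],hsv[55,255],hsv[150,150],hsv[242,260])
m=((hsv[...,2]>165)&(hsv[...,1]<30)).astype('uint8'); m[:50]=0;m[242:]=0;m[:,:180]=0;m[:,325:]=0
m=cv2.morphologyEx(m,cv2.MORPH_OPEN,np.ones((3,3)))
k=max(cv2.findContours(m,0,2)[0],key=cv2.contourArea); h=cv2.convexHull(k)
e=3
while len(q:=cv2.approxPolyDP(h,e,True))>4: e+=1
q=q[:,0].astype(float); print(q,e)
def line(a,b):  # edge fit from mask: points of contour near segment
    P=k[:,0].astype(float); d=(b-a)/np.linalg.norm(b-a); n=np.array([-d[1],d[0]]); s=(P-a)@d; t=(P-a)@n
    P=P[(abs(t)<3)&(s>6)&(s<np.linalg.norm(b-a)-6)]; vx,vy,x,y=cv2.fitLine(P.astype('float32'),cv2.DIST_HUBER,0,.01,.01)[:,0]; return np.cross([x,y,1],[x+vx,y+vy,1])
cc=q.mean(0); q=q[np.argsort(np.arctan2(q[:,1]-cc[1],q[:,0]-cc[0]))]; print(q) # TL,TR,BR,BL
L=[line(q[i],q[(i+1)%4]) for i in range(4)]
Q=[]
for i in range(4):
    z=np.cross(L[i-1],L[i]); Q.append(z[:2]/z[2])
Q=np.array(Q); print(Q)
P=np.array([[-.12,.075,0],[-.12,-.075,0],[.12,-.075,0],[.12,.075,0]])
if 1:
    # image left = ? tool y -> cam x : right = tool +y = world +y
    P[:,1]*=-1
def W(v,X): 
    return X@(R.from_euler('z',v[2])*R.from_euler('y',-.436)).as_matrix().T+[v[0],v[1],v[3] if len(v)>3 else .085]
for v0 in ([.624,-.186,-.195],[.624,-.186,-.195,.085]):
    s=least_squares(lambda v:(proj(c,W(v,P))-Q).ravel(),v0); print(s.x,s.fun)
ct=imaging.calibration('top'); print(proj(ct,W(s.x,P)))
K=np.array([[-.083,0,.034],[-.083,.0,.034]])
print('hinge,stop,upperstop px',proj(c,W(s.x,np.array([[-.114,0,.062],[-.083,0,.034],[.083,0,.024]]))))
```

```text
[ 47   9 191] [103  28  63] [  0   2 128] [109  30 121]
[[315.  60.]
 [308. 236.]
 [209. 238.]
 [194.  74.]] 4
[[194.  74.]
 [315.  60.]
 [308. 236.]
 [209. 238.]]
[[194.2226  82.8661]
 [314.477   56.1426]
 [308.7092 236.0478]
 [208.6075 236.1074]]
[ 0.6264 -0.1836 -0.1242] [ -6.4514 -12.5967   0.0263   5.1798   5.6528   6.9373   2.1434  11.2114]
[ 0.639  -0.186  -0.1248  0.061 ] [ -1.6077 -10.1157  -4.0848   8.4096   2.191   -1.1155   4.7499   3.0008]
[[328.1301 225.8104]
 [278.8498 218.9616]
 [291.1725 140.9235]
 [342.8418 148.3236]]
hinge,stop,upperstop px [[248.6832  71.0629]
 [251.7789 100.1139]
 [260.0723 221.9494]]
```

```bash
cat > fit.py <<'E'
from h import *
from scipy.optimize import least_squares
im=cv2.imread('pics/w2.png'); c=imaging.calibration('wrist')
g=cv2.cvtColor(im,cv2.COLOR_BGR2GRAY).astype(int)
def col(u,lo,hi): # strongest edge along column
    d=np.diff(g[lo:hi,u]); i=abs(d).argmax(); return (u,lo+i+.5)
def row(v,lo,hi):
    d=np.diff(g[v,lo:hi]); i=abs(d).argmax(); return (lo+i+.5,v)
E_=[[col(u,50,72) for u in list(range(197,208,2))+list(range(300,314,2))],
   [row(v,300,325) for v in range(80,230,8)],
   [col(u,228,243) for u in list(range(212,226,2))+list(range(292,307,2))],
   [row(v,188,215) for v in range(80,230,8)]]
print(E_[0],E_[2])
L=[]
for e in E_:
    vx,vy,x,y=cv2.fitLine(np.array(e,'float32'),cv2.DIST_HUBER,0,.01,.01)[:,0]; L.append(np.cross([x,y,1],[x+vx,y+vy,1]))
Q=np.array([(z:=np.cross(L[i-1],L[i]))[:2]/z[2] for i in range(4)]); print(Q)
P=np.array([[-.12,-.075,0],[-.12,.075,0],[.12,.075,0],[.12,-.075,0]])
def W(v,X): return X@(R.from_euler('z',v[2])*R.from_euler('y',-.436)).as_matrix().T+[v[0],v[1],v[3] if len(v)>3 else .085]
for v0 in ([.624,-.186,-.195],[.624,-.186,-.195,.085]):
    s=least_squares(lambda v:(proj(c,W(v,P))-Q).ravel(),v0); print(s.x,s.fun)
    print('hinge,stop,upperstop px',proj(c,W(s.x,np.array([[-.114,0,.062],[-.083,0,.034],[.083,0,.024]]))))
    print('top px',proj(imaging.calibration('top'),W(s.x,P)))
E
python3 fit.py
```

```text
[(197, np.float64(61.5)), (199, np.float64(61.5)), (201, np.float64(61.5)), (203, np.float64(60.5)), (205, np.float64(61.5)), (207, np.float64(60.5)), (300, np.float64(58.5)), (302, np.float64(58.5)), (304, np.float64(50.5)), (306, np.float64(50.5)), (308, np.float64(58.5)), (310, np.float64(50.5)), (312, np.float64(51.5))] [(212, np.float64(238.5)), (214, np.float64(238.5)), (216, np.float64(238.5)), (218, np.float64(238.5)), (220, np.float64(238.5)), (222, np.float64(238.5)), (224, np.float64(238.5)), (292, np.float64(237.5)), (294, np.float64(237.5)), (296, np.float64(237.5)), (298, np.float64(237.5)), (300, np.float64(236.5)), (302, np.float64(236.5)), (304, np.float64(236.5)), (306, np.float64(236.5))]
[[190.7392  62.1823]
 [315.547   51.2016]
 [308.88   236.5371]
 [207.7971 238.7201]]
[ 0.6152 -0.1827 -0.1506] [-3.5872 -3.3976  1.5509  1.7748  3.4904  2.6779 -1.0328  3.3239]
hinge,stop,upperstop px [[249.8832  55.9378]
 [252.2227  89.9222]
 [258.1119 224.5004]]
top px [[327.3895 233.8144]
 [277.3693 225.5563]
 [291.8621 146.613 ]
 [344.3836 155.4835]]
[ 0.62   -0.1836 -0.1507  0.0752] [-1.5369 -2.2639 -0.3068  3.1045  2.0838 -0.8378  0.1576 -0.2291]
hinge,stop,upperstop px [[250.0947  57.407 ]
 [252.3341  90.1415]
 [258.0421 221.0837]]
top px [[327.152  232.376 ]
 [277.4874 224.1705]
 [291.8768 145.7545]
 [344.0012 154.5615]]
```

The stop and hinge don't land where the plate fit predicts, so I check with an enlarged crop and triangulation.

Run:
```python
from h import *
im=cv2.imread('pics/w2.png')[45:250,185:325]
t=cv2.imread('pics/top0.png')[140:240,272:350]
a=cv2.resize(im,None,fx=2.9,fy=2.9,interpolation=cv2.INTER_CUBIC); b=cv2.resize(t,None,fx=5,fy=5,interpolation=cv2.INTER_CUBIC)
H=max(a.shape[0],b.shape[0]);pad=lambda x:cv2.copyMakeBorder(x,0,H-x.shape[0],0,0,0)
o=np.hstack([pad(a),pad(b)]);print(o.shape,a.shape);cv2.imwrite('pics/crop2.png',o)
```

```text
(594, 796, 3) (594, 406, 3)
```

View pics/crop2.png

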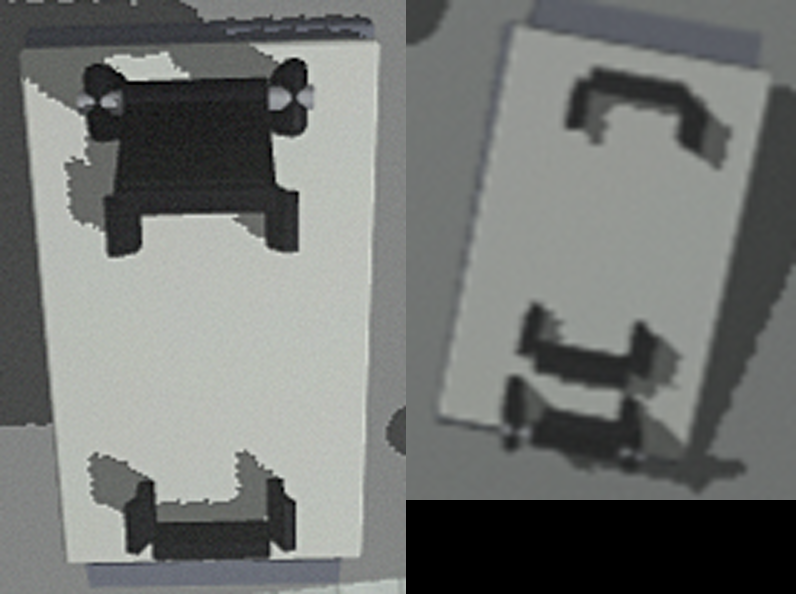

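```bash
cat > fit2.py <<'E'
from h import *
from scipy.optimize import least_squares
cw=imaging.calibration('wrist'); ct=imaging.calibration('top')
w=lambda u,v:[185+u/2.9,45+v/2.9]
t=lambda u,v:[272+(u-406)/5,140+v/5]
F=[([-.114,-.039,.062],w(92,100),t(633,456)),([-.114,.039,.062],w(300,97),t(508,441)),
([-.078,-.021,.034],w(140,213),t(630,357)),([-.078,.021,.034],w(265,213),t(540,343)),
([.078,-.021,.024],w(153,520),t(680,103)),([.078,.021,.024],w(270,520),t(612,93))]
Q=[([-.12,-.075,0],w(22,45),t(695,460)),([-.12,.075,0],w(378,41),t(437,420)),([.12,.075,0],w(362,556),t(512,25)),([.12,-.075,0],w(68,562),t(770,70))]
for nm,S in(('features',F),('plate',Q)):
    for i in range(len(S)):
        p,e=tri(cw,S[i][1],ct,S[i][2]); print(nm,S[i][0],p,e)
def W(v,X): return X@(R.from_euler('z',v[2])*R.from_euler('y',-v[4])).as_matrix().T+[v[0],v[1],v[3]]
def fit(S,use):
    X=np.array([s[0] for s in S])
    def f(v):
        r=[]
        if 'w' in use:r.append(proj(cw,W(v,X))-[s[1] for s in S])
        if 't' in use:r.append(proj(ct,W(v,X))-[s[2] for s in S])
        return np.concatenate(r).ravel()
    s=least_squares(lambda v:np.r_[f(v),(v[4]-.436)/.002,(v[3]-.085)/.001],[.624,-.186,-.195,.085,.436]); print(use,s.x,np.round(s.fun,1))
for S in(F,Q,F+Q):
    for u in('w','t','wt'): fit(S,u)
print(cw['pose'])
E
python3 fit2.py
```

```text
features [-0.114, -0.039, 0.062] [ 0.5003 -0.2003  0.1002] 0.0016250273291007532
features [-0.114, 0.039, 0.062] [ 0.5071 -0.1296  0.1132] 0.0010835913498223153
features [-0.078, -0.021, 0.034] [ 0.5586 -0.2008  0.0769] 0.0040889942398427285
features [-0.078, 0.021, 0.034] [ 0.565  -0.1493  0.0832] 0.0016041951975822952
features [0.078, -0.021, 0.024] [ 0.6989 -0.2255  0.1209] 0.0002673285189203763
features [0.078, 0.021, 0.024] [ 0.7019 -0.1771  0.1288] 0.017160702932373397
plate [-0.12, -0.075, 0] [ 0.5051 -0.2466  0.0115] 0.010834556647530247
plate [-0.12, 0.075, 0] [ 0.5235 -0.0947  0.0387] 0.0008975009779386124
plate [0.12, 0.075, 0] [ 0.7408 -0.1286  0.1262] 0.0019529460619752157
plate [0.12, -0.075, 0] [ 0.7185 -0.2755  0.1247] 0.0024183783538197687
w [ 0.6399 -0.1867 -0.1646  0.0813  0.4347] [-1.7  1.4  2.5  0.3  3.  -4.3 -3.8 -5.3  4.7  6.6 -4.8  6.1 -0.6 -3.7]
t [ 0.6382 -0.1913 -0.1828  0.085   0.4361] [ 1.4 -1.1 -0.5 -3.5 -1.9  2.4  1.8  2.4  0.2  0.4 -0.9 -0.6  0.   0. ]
wt [ 0.6395 -0.1875 -0.1691  0.0816  0.4347] [-2.1  1.2  2.2  0.3  2.5 -4.4 -4.3 -5.3  3.9  6.7 -5.7 
[... 485 characters left out ...]
.4  -3.6 -10.4   4.7   2.8  -4.8   2.3
  -0.4  11.8   0.8   9.6  -0.4   7.3  -0.2   7.1  -4.   -5.6]
t [ 0.6313 -0.1887 -0.1586  0.0848  0.4355] [ 1.6  1.2 -0.5 -0.5 -2.1  4.8  1.5  5.1 -1.2  2.5 -2.4  1.9 -0.8 -3.4
  1.  -4.1  1.1 -4.1  1.8 -3.8 -0.3 -0.2]
wt [ 0.6336 -0.1861 -0.1653  0.0799  0.4273] [ -2.8  -4.8   2.4  -5.9   2.3  -9.6  -4.2 -10.6   4.1   2.9  -5.2   2.3
  -1.1  11.5   0.4   9.3  -0.8   7.4  -0.7   7.1   0.2   0.4  -1.8  -1.4
  -3.4   4.1   0.3   4.3  -2.3   2.   -3.4   1.3  -2.1  -3.9  -0.2  -4.8
   0.3  -4.6   0.8  -4.1  -4.4  -5.1]
[[ 0.1919 -0.7071 -0.6806  0.388 ]
 [ 0.9814  0.1395  0.1318 -0.1377]
 [ 0.0018 -0.6932  0.7207  0.3825]
 [ 0.      0.      0.      1.    ]]
```

The dark edge I took for the upper stop's top is where its inner face meets the floor (z=0). Refit with that.

```bash
sed -i 's/\[.078,-.021,.024\]/[.078,-.021,.0]/;s/\[.078,.021,.024\]/[.078,.021,.0]/' fit2.py; python3 fit2.py | tail -16 | head -4; sed 's/.12,/.11,/g' fit2.py >/dev/null
python3 - <<'E'
import re
s=open('fit2.py').read()
s=s[:s.index('for S in(F,Q,F+Q)')]+'''
fit(F,'w');fit(F,'t');fit(F,'wt')
v=[.635,-.187,-.168,.085,.436]
# plate corner pixels in cradle coords: intersect rays with floor plane
Rc=(R.from_euler('z',v[2])*R.from_euler('y',-v[4])).as_matrix(); o0=np.array([v[0],v[1],v[3]])
for q in Q:
    for c,u in((cw,q[1]),(ct,q[2])):
        o,d=ray(c,u); n=Rc[:,2]; p=o+d*((o0-o)@n)/(d@n); print(q[0],Rc.T@(p-o0))
'''
exec(s)
E
```

```text
-1.4 -3.5 -2.8  2.2  0.8  2.2 -1.9 -1.9 -2.8 -2.7  0.1  0.8]
w [ 0.6202 -0.1828 -0.1668  0.0814  0.4354] [-2.2  0.3  2.8 -1.9  1.   3.  -1.7  2.7 -0.3 -3.6]
t [ 0.62   -0.1863 -0.1432  0.085   0.436 ] [-0.9  0.1  0.7  0.2 -0.4  0.1  0.6 -0.4 -0.  -0. ]
wt [ 0.6203 -0.1834 -0.163   0.0814  0.4353] [-3.   0.7  2.  -2.   0.9  2.9 -1.8  2.9 -2.9  0.4 -1.1 -0.4 -0.7 -0.1
features [-0.114, -0.039, 0.062] [ 0.5003 -0.2003  0.1002] 0.0016250273291007532
features [-0.114, 0.039, 0.062] [ 0.5071 -0.1296  0.1132] 0.0010835913498223153
features [-0.078, -0.021, 0.034] [ 0.5586 -0.2008  0.0769] 0.0040889942398427285
features [-0.078, 0.021, 0.034] [ 0.565  -0.1493  0.0832] 0.0016041951975822952
features [0.078, -0.021, 0.0] [ 0.6989 -0.2255  0.1209] 0.0002673285189203763
features [0.078, 0.021, 0.0] [ 0.7019 -0.1771  0.1288] 0.017160702932373397
plate [-0.12, -0.075, 0] [ 0.5051 -0.2466  0.0115] 0.010834556647530247
plate [-0.12, 0.075, 0] [ 0.5235 -0.0947  0.0387] 0.0008975009779386124
plate [0.12, 0.075, 0] [ 0.7408 -0.1286  0.1262] 0.0019529460619752157
plate [0.12, -0.075, 0] [ 0.7185 -0.2755  0.1247] 0.0024183783538197687
w [ 0.6397 -0.1868 -0.1663  0.0852  0.4363] [-2.   2.8  2.9  1.7  2.9 -2.8 -3.7 -3.7  5.4  1.  -5.6  0.5  0.1  0.2]
t [ 0.6363 -0.1925 -0.1957  0.0849  0.4361] [ 1.2 -0.4 -0.7 -3.1 -1.9  3.1  1.8  2.9  0.2 -0.7 -0.6 -1.8  0.1 -0.1]
wt [ 0.6388 -0.1877 -0.173   0.0858  0.4362] [-2.4  2.1  2.8  1.5  2.3 -3.2 -4.1 -3.9  4.3  1.  -6.7  0.6  0.7 -1.4
 -1.4 -3.5 -2.8  2.2  0.8  2.2 -1.9 -1.9 -2.8 -2.7  0.1  0.8]
[-0.12, -0.075, 0] [-0.1358 -0.0715  0.    ]
[-0.12, -0.075, 0] [-0.1331 -0.083   0.    ]
[-0.12, 0.075, 0] [-0.1338  0.0739  0.    ]
[-0.12, 0.075, 0] [-0.1376  0.072  -0.    ]
[0.12, 0.075, 0] [0.1014 0.0758 0.    ]
[0.12, 0.075, 0] [ 0.1039  0.0745 -0.    ]
[0.12, -0.075, 0] [ 0.102 -0.071  0.   ]
[0.12, -0.075, 0] [ 0.1057 -0.0737 -0.    ]
```

Run:
```python
from h import *
rel([.624,.179,.13],down(-.346))
```

```text
shift [0.0353 0.3561 0.1809] turn [0.0343 0.4366 0.1503]
```

```bash
python3 -m pendant '[1,0.01,0.15,0.0,0,0,0, 1,0.01,0.15,0.0,0,0,0, 1,0.01,0.15,0.0,0,0,0, 1,0.035,0.356,0.181,0.034,0.437,0.15, 1,0.035,0.356,0.181,0.034,0.437,0.15, 1,0.035,0.356,0.181,0.034,0.437,0.15, 1,0.035,0.356,0.181,0.034,0.437,0.15, 1,0.035,0.356,0.181,0.034,0.437,0.15, 1,0.035,0.356,0.181,0.034,0.437,0.15, 1,0.035,0.356,0.181,0.034,0.437,0.15, 1,0.035,0.356,0.181,0.034,0.437,0.15, 1,0.035,0.356,0.181,0.034,0.437,0.15]'; python3 -c "
from h import *
rel([.624,.179,.027],down(-.346))"
```

```text
time_s: 3.78
tcp_pos: [0.6218, 0.185, 0.1266]
tcp_rot: [0.167, 0.986, -0.0, -0.003]
force: [-0.2, -0.2, -0.6]
finger_gap: 0.0854
shift [-0.0047 -0.0049  0.0996] turn [-0.0012 -0.006   0.0097]
```

```bash
python3 -m pendant '[1,-0.005,-0.005,0.03,0,-0.006,0.01, 1,-0.005,-0.005,0.06,0,-0.006,0.01, 1,-0.005,-0.005,0.085,0,-0.006,0.01, 1,-0.005,-0.005,0.1,0,-0.006,0.01, 1,-0.005,-0.005,0.1,0,-0.006,0.01, 1,-0.005,-0.005,0.1,0,-0.006,0.01, 0.3,-0.005,-0.005,0.1,0,-0.006,0.01, 0.3,-0.005,-0.005,0.1,0,-0.006,0.01, 0.3,-0.005,-0.005,0.1,0,-0.006,0.01, 0.3,-0.005,-0.005,0.1,0,-0.006,0.01, 0.3,-0.005,-0.005,0.1,0,-0.006,0.01, 0.3,-0.005,-0.005,0.1,0,-0.006,0.01]' 60; python3 -m pendant '[0.3,0,0,0,0,0,0, 0.3,0,0,0,0,0,0, 0.3,0,0,0,0,0,0]' 60
```

```text
time_s: 4.78
tcp_pos: [0.6252, 0.1789, 0.0284]
tcp_rot: [0.172, 0.985, 0.0, 0.001]
force: [-1.4, -0.5, 6.4]
finger_gap: 0.0452
time_s: 5.03
tcp_pos: [0.625, 0.1789, 0.0284]
tcp_rot: [0.172, 0.985, -0.0, 0.001]
force: [-0.5, -0.9, -0.2]
finger_gap: 0.0453
```

```bash
python3 -m pendant '[0.3,0,0,-0.05,0,0,0, 0.3,0,0,-0.1,0,0,0, 0.3,0,0,-0.14,0,0,0, 0.3,0,0,-0.18,0,0,0, 0.3,0,0,-0.2,0,0,0, 0.3,0,0,-0.2,0,0,0]' 60
cat > tgt.py <<'E'
from h import *
import sys
C=np.array([.639,-.187,.085]); Y=-.166; T=.436
Rc=(R.from_euler('z',Y)*R.from_euler('y',-T)).as_matrix()
def go(x,y,z): rel(C+Rc@[x,y,z],down(Y,T)); p,_,o=pose(); print('now in cradle',Rc.T@(p-C),o['force'],o['finger_gap'])
if __name__=='__main__': go(*map(float,sys.argv[1:4]))
E
python3 tgt.py 0 0 0.13
```

```text
time_s: 5.53
tcp_pos: [0.6285, 0.1799, 0.2366]
tcp_rot: [0.173, 0.985, 0.004, 0.007]
force: [1.6, 0.0, -2.5]
finger_gap: 0.0452
shift [-0.0802 -0.3516  0.0315] turn [-0.0313 -0.4213 -0.1796]
now in cradle [-0.0003  0.3601  0.1674] [ 1.6131  0.0288 -2.4622] 0.04519304020263491
```

```bash
python3 -m pendant '[0.3,-0.06,-0.352,-0.01,-0.031,-0.421,-0.18, 0.3,-0.06,-0.352,-0.01,-0.031,-0.421,-0.18, 0.3,-0.06,-0.352,-0.01,-0.031,-0.421,-0.18, 0.3,-0.06,-0.352,-0.01,-0.031,-0.421,-0.18, 0.3,-0.06,-0.352,-0.01,-0.031,-0.421,-0.18, 0.3,-0.06,-0.352,-0.01,-0.031,-0.421,-0.18, 0.3,-0.06,-0.352,-0.01,-0.031,-0.421,-0.18, 0.3,-0.06,-0.352,-0.01,-0.031,-0.421,-0.18, 0.3,-0.06,-0.352,-0.01,-0.031,-0.421,-0.18, 0.3,-0.06,-0.352,-0.01,-0.031,-0.421,-0.18, 0.3,-0.06,-0.352,-0.01,-0.031,-0.421,-0.18, 0.3,-0.06,-0.352,-0.01,-0.031,-0.421,-0.18]' 60;python3 tgt.py 0 0 0.11;  python3 -c "
from h import *
grab('wrist','w3')"
```

```text
time_s: 6.53
tcp_pos: [0.5643, -0.1705, 0.2425]
tcp_rot: [0.08, 0.973, -0.018, 0.214]
force: [0.3, 0.9, -4.5]
finger_gap: 0.0454
shift [-0.003 -0.004  0.065] turn [ 0.0007 -0.0037  0.0011]
now in cradle [-0.0028  0.0039  0.1751] [ 0.2939  0.9002 -4.4969] 0.04535330516237198
```

View pics/w3.png

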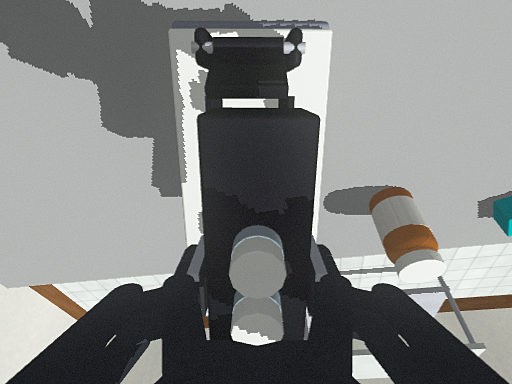

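The carrier is held straight, bare end at (260,112) down the slope. Hinge pins are at (204,47) and (294,46); the guide ends just show at (222,102) and (280,102). I compare these with the model.

Run:
```python
from tgt import *
c=imaging.calibration('wrist')
X=np.array([[-.114,-.039,.062],[-.114,.039,.062],[-.078,-.021,.034],[-.078,.021,.034],[-.083,-.025,.116],[-.083,.025,.116],[-.12,-.075,0],[-.135,-.075,0],[-.135,.075,0]])
print(proj(c,X@Rc.T+C))
p,r,_=pose(); print('bare top edge',proj(c,p+r.apply(np.array([[.075,-.023,-.0116],[.075,.023,-.0116],[.02,0,-.0316]]))))
im=cv2.imread('pics/w3.png')[20:130,165:340]; cv2.imwrite('pics/crop3.png',cv2.resize(im,None,fx=4.5,fy=4.5,interpolation=cv2.INTER_CUBIC))
```

```text
[[196.1178  47.7232]
 [303.2692  48.0037]
 [226.1714  98.4985]
 [275.086   98.6025]
 [205.4832  93.418 ]
 [290.7155  93.6043]
 [169.7304  49.6736]
 [168.1737  31.4419]
 [333.7041  31.8996]]
bare top edge [[192.2906 112.1957]
 [319.2718 112.126 ]
 [255.8941 274.6442]]
```

View pics/crop3.png

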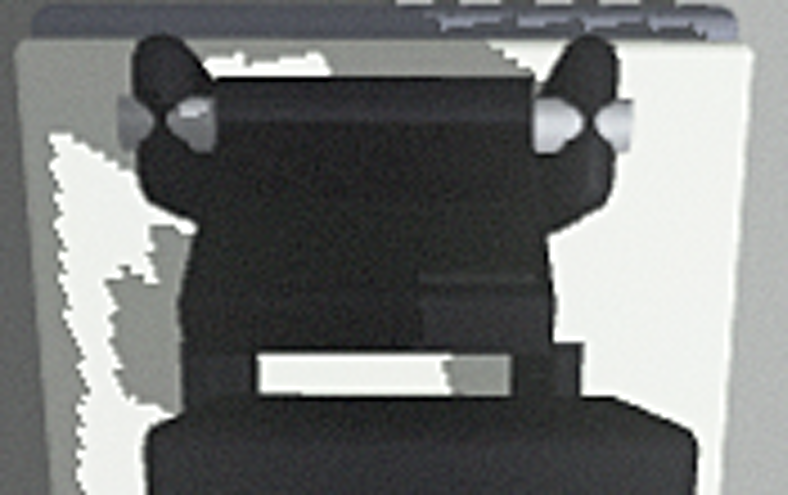

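Model agrees within about 1 mm at the hinge, stop and plate. The carrier sits about 1 mm +y and 1.5 mm down-slope in the hand, so I aim for x=+0.001, y=-0.001.

```bash
python3 tgt.py 0.001 -0.001 0.065
```

```text
shift [-0.0037 -0.0059  0.1101] turn [ 0.0014 -0.0032  0.0026]
now in cradle [-0.0024  0.0048  0.1751] [ 0.4683  0.3336 -4.2622] 0.04533340693372378
```

```bash
python3 -m pendant '[0.3,-0.004,-0.006,0.01,0.001,-0.003,0.003, 0.3,-0.004,-0.006,0.04,0.001,-0.003,0.003, 0.3,-0.004,-0.006,0.07,0.001,-0.003,0.003, 0.3,-0.004,-0.006,0.095,0.001,-0.003,0.003, 0.3,-0.004,-0.006,0.11,0.001,-0.003,0.003, 0.3,-0.004,-0.006,0.11,0.001,-0.003,0.003, 0.3,-0.004,-0.006,0.11,0.001,-0.003,0.003, 0.3,-0.004,-0.006,0.11,0.001,-0.003,0.003]' 60; python3 tgt.py 0.001 -0.001 0.031
```

```text
time_s: 7.25
tcp_pos: [0.6133, -0.1827, 0.1453]
tcp_rot: [0.08, 0.973, -0.018, 0.216]
force: [-0.1, -0.8, -3.5]
finger_gap: 0.0451
shift [ 0.0009 -0.001   0.0347] turn [0.0011 0.0008 0.001 ]
now in cradle [ 0.0019 -0.      0.0657] [-0.0632 -0.7675 -3.5317] 0.045146381029766855
```

```bash
python3 -m pendant '[0.3,0.001,-0.001,0.008,0.001,0,0.001, 0.3,0.001,-0.001,0.014,0.001,0,0.001, 0.3,0.001,-0.001,0.02,0.001,0,0.001, 0.3,0.001,-0.001,0.026,0.001,0,0.001, 0.3,0.001,-0.001,0.03,0.001,0,0.001, 0.3,0.001,-0.001,0.03,0.001,0,0.001, 0.3,0.001,-0.001,0.03,0.001,0,0.001]' 60; python3 tgt.py 0.001 -0.001 0.0284
```

```text
time_s: 7.83
tcp_pos: [0.6228, -0.1855, 0.1185]
tcp_rot: [0.081, 0.973, -0.017, 0.215]
force: [-12.3, 2.5, 11.7]
finger_gap: 0.0453
shift [-0.0016  0.0002  0.0088] turn [ 0.0011 -0.0021 -0.0009]
now in cradle [-0.0006 -0.0012  0.0372] [-12.2838   2.4891  11.7111] 0.04531718832095644
```

Contact came about 9 mm early, with the force pointing down-slope. I look before going on.

Run:
```python
from tgt import *
im,c=grab('wrist'); s,cs=grab('scene')
p,r,_=pose()
u=proj(cs,C[None]).astype(int)[0]; print(u)
a=cv2.resize(s[u[1]-40:u[1]+45,u[0]-45:u[0]+45],None,fx=4,fy=4,interpolation=cv2.INTER_CUBIC); b=cv2.resize(im[0:330,140:380],None,fx=1.6,fy=1.6)
H=max(a.shape[0],b.shape[0]);pad=lambda x:cv2.copyMakeBorder(x,0,H-x.shape[0],0,0,0)
cv2.imwrite('pics/c4.png',np.hstack([pad(b),pad(a)])); cv2.imwrite('pics/w4.png',im)
X=np.array([[-.114,-.039,.062],[-.114,.039,.062],[-.078,-.021,.034],[-.078,.021,.034]]); print(proj(c,X@Rc.T+C))
```

```text
[201 187]
[[118.8429 -27.2758]
 [400.0266 -27.5763]
 [207.1913 103.3734]
 [310.0557 103.2071]]
```

View pics/c4.png

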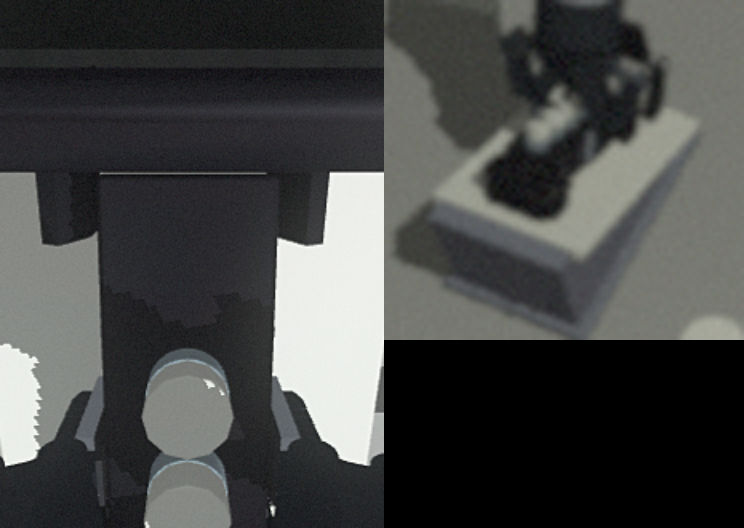

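Run:
```python
from tgt import *
c=imaging.calibration('wrist'); p,r,_=pose()
def at(u,h): # ray to cradle plane height h
    o,d=ray(c,u); o=Rc.T@(o-C); d=Rc.T@d; return o+d*(h-o[2])/d[2]
w=lambda U,V:(140+U/1.6,V/1.6)
zt=(Rc.T@(p-C))[2]
print('cam cradle',Rc.T@(np.array(c['pose'])[:3,3]-C))
for h in(zt+.0116,zt-.0284,0.0): print('bare end',h,at(w(190,175),h),at(w(100,250),h)[1],at(w(276,250),h)[1])
for h in(.034,.116): print('edge170',h,at(w(190,171),h))
for h in(.031,.02,0): print('guide in L,R',h,at(w(97,235),h),at(w(278,235),h), 'end',at(w(60,243),h)[0])
# vials: top of first vial (x=-20), h=zt-.0084+.04
print('vial1',at(w(187,415),zt+.0316),'vial2',at(w(188,505),zt+.0316),'expected x -.020,+.007 +',(Rc.T@(p-C))[0])
```

```text
cam cradle [-0.0833 -0.001   0.1579]
bare end 0.04884975145162771 [-0.0765 -0.0001  0.0488] -0.021470109925483344 0.0204081535275716
bare end 0.00884975145162771 [-0.074   0.0003  0.0088] -0.028983675658241857 0.028256071899434843
bare end 0.0 [-0.0735  0.0003  0.    ] -0.030646005389501352 0.02999237507452615
edge170 0.034 [-0.0766  0.      0.034 ]
edge170 0.116 [-0.081  -0.0006  0.116 ]
guide in L,R 0.031 [-0.0596 -0.0254  0.031 ] [-0.0595  0.0242  0.031 ] end -0.05736065739603757
guide in L,R 0.02 [-0.0575 -0.0275  0.02  ] [-0.0574  0.0264  0.02  ] end -0.055115578968817386
guide in L,R 0 [-0.0538 -0.0313  0.    ] [-0.0537  0.0304  0.    ] end -0.05103361819205342
vial1 [-0.0268 -0.0009  0.0688] vial2 [-0.0023 -0.0007  0.0688] expected x -.020,+.007 + -0.0005719483259297199
```

The vial sizes and spacing suggest the carrier is pitched about 0.15 rad in the hand: bare end near the floor, upper end caught on the upper stop. I back off and check.

```bash
python3 -m pendant '[0.3,0,0,-0.03,0,0,0, 0.3,0,0,-0.06,0,0,0, 0.3,0,0,-0.08,0,0,0, 0.3,0,0,-0.08,0,0,0, 0.3,0,0,-0.08,0,0,0]' 60
python3 - <<'E'
from tgt import *
im,c=grab('wrist','w5'); s,_=grab('scene','s5')
go(0,0,.1)
cv2.imwrite('pics/c5.png',np.hstack([cv2.resize(im[0:330,140:380],None,fx=1.6,fy=1.6),cv2.resize(s[120:241,160:250],(392,528),interpolation=cv2.INTER_CUBIC)]))
E
```

```text
time_s: 8.35
tcp_pos: [0.5901, -0.18, 0.1923]
tcp_rot: [0.081, 0.973, -0.017, 0.216]
force: [0.2, -0.1, -3.2]
finger_gap: 0.0453
shift [-0.0013  0.0009  0.0163] turn [ 0.0015 -0.0038 -0.0006]
now in cradle [-0.0012 -0.0009  0.1163] [ 0.1465 -0.7345 -4.5913] 0.04550351828064962
```

View pics/c5.png

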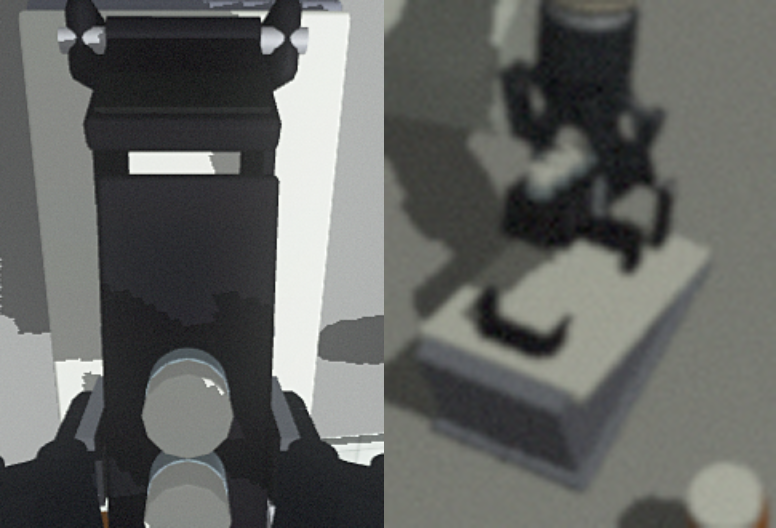

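```bash
cat > inhand.py <<'E'
from tgt import *
from scipy.optimize import least_squares
c=imaging.calibration('wrist'); p,r,_=pose()
def pr(X): return proj(c,p+r.apply(X))
def tool(v,X): # carrier pts -> tool frame; tool x=-carrier x, z=-carrier z
    th,dx,dz=v; X=np.atleast_2d(X); x,z=X[:,0],X[:,2]
    xr=x*np.cos(th)-z*np.sin(th); zr=x*np.sin(th)+z*np.cos(th)  # th>0: +x end up
    return np.stack([dx-xr,X[:,1],dz-zr],1)
def f(v):
    a=pr(tool(v,[[-.075,0,.02],[-.0305,0,.06-.02],[-.0095,0,.04],[-.0035,0,.04]]))[:,1]
    w=pr(tool(v,[[-.02,-.0105,.04],[-.02,.0105,.04],[.007,-.0105,.04],[.007,.0105,.04]]))[:,0]
    return np.r_[a,abs(w[1]-w[0]),abs(w[3]-w[2])]-M
M=np.array([109.4,234.4,286.2,293.7,56,54])
s=least_squares(f,[0,0,.0084]); print(s.x,s.fun)
for th in(0,.1,.2): s2=least_squares(lambda q:f([th,*q]),[0,.0084]); print(th,s2.x,s2.fun)
E
python3 inhand.py
```

```text
[ 0.0522 -0.0004  0.0145] [-0.5149 -0.2488 -2.4732  3.2907 -0.6877 -2.1232]
0 [0.001 0.016] [-1.3606  1.4476 -2.6167  2.5081 -0.9938 -2.9718]
0.1 [-0.0015  0.0129] [ 0.396  -1.8014 -2.4005  3.9472 -0.3469 -1.2613]
0.2 [-0.0036  0.0091] [ 2.7681 -5.0253 -2.4403  5.1177  0.5321  0.8009]
```

The fit of the in-hand pose says the carrier slid about 6–9 mm forward in the fingers (pitch ≤0.05 rad). So the earlier contact was most likely the carrier sitting on the floor in the pocket. I go back down to that contact with a firmer grip.

```bash
python3 -m pendant '[0.2,0.001,0,0.02,0.001,0,0, 0.2,0.001,0,0.035,0.001,0,0, 0.2,0.001,0,0.05,0.001,0,0, 0.2,0.001,0,0.06,0.001,0,0, 0.2,0.001,0,0.066,0.001,0,0, 0.2,0.001,0,0.071,0.001,0,0, 0.2,0.001,0,0.075,0.001,0,0, 0.2,0.001,0,0.075,0.001,0,0, 0.2,0.001,0,0.075,0.001,0,0]' 90; python3 tgt.py 0 -.001 0.0372
```

```text
time_s: 9.2
tcp_pos: [0.6195, -0.1846, 0.1216]
tcp_rot: [0.081, 0.973, -0.017, 0.214]
force: [-0.4, -0.2, -2.9]
finger_gap: 0.0454
shift [-0.0024 -0.0002  0.0042] turn [ 0.0005 -0.0036 -0.0006]
now in cradle [-0.0023 -0.0008  0.0414] [-0.437  -0.1623 -2.9316] 0.04536837353940138
```

```bash
for i in 1; do python3 -m pendant '[0.2,-0.002,0,0.002,0,-0.003,0, 0.2,-0.002,0,0.003,0,-0.003,0, 0.2,-0.002,0,0.003,0,-0.003,0]' 90; done; python3 tgt.py 0 -.001 .0372; python3 -m pendant '[0.2,0,0,0.001,0,0,0, 0.2,0,0,0.002,0,0,0, 0.2,0,0,0.002,0,0,0]' 90; python3 tgt.py 0 -.001 .0372
```

```text
time_s: 9.45
tcp_pos: [0.6221, -0.1851, 0.1196]
tcp_rot: [0.081, 0.973, -0.018, 0.215]
force: [-2.0, -0.1, -5.1]
finger_gap: 0.0446
shift [-0.0008 -0.0001  0.0013] turn [ 0.0005 -0.0012 -0.0007]
now in cradle [-0.0008 -0.0009  0.0385] [-2.0157 -0.126  -5.1289] 0.0445873215607426
time_s: 9.7
tcp_pos: [0.6227, -0.1852, 0.1186]
tcp_rot: [0.081, 0.973, -0.017, 0.215]
force: [-4.5, 1.7, 4.1]
finger_gap: 0.0447
shift [-0.0006 -0.0001  0.0002] turn [ 0.001  -0.0013 -0.0009]
now in cradle [-0.0006 -0.0009  0.0374] [-4.5193  1.7327  4.1068] 0.04468461396193436
```

Contact is at the same height, consistent with the floor. Releasing, holding still, then retreating square to the floor.

```bash
python3 -m pendant '[1,0,0,0,0,0,0, 1,0,0,0,0,0,0, 1,0,0,0,0,0,0, 1,0,0,0,0,0,0, 1,0,0,0,0,0,0, 1,0,0,0,0,0,0, 1,0,0,-0.03,0,0,0, 1,0,0,-0.06,0,0,0, 1,0,0,-0.1,0,0,0, 1,0,0,-0.13,0,0,0, 1,0,0,-0.16,0,0,0, 1,0,0,-0.16,0,0,0]'; python3 -m pendant '[1,0,0,-0.02,0,0,0, 1,0,0,-0.02,0,0,0,1,0,0,-0.02,0,0,0]'
python3 - <<'E'
from tgt import *
im,c=grab('wrist','w6'); go(0,0,.2)
def at(u,h):
    o,d=ray(c,u); o=Rc.T@(o-C); d=Rc.T@d; return o+d*(h-o[2])/d[2]
hsv=cv2.cvtColor(im,cv2.COLOR_BGR2HSV); m=((hsv[...,2]>110)&(hsv[...,1]<60)).astype('uint8')
print('expect vial px (x=-20,7,34,61; z=.06)',proj(c,np.array([[x,0,.06] for x in(-.02,.007,.034,.061)])@Rc.T+C).round(1).tolist())
cv2.imwrite('pics/c6.png',cv2.resize(im[30:290,160:350],None,fx=2.3,fy=2.3,interpolation=cv2.INTER_CUBIC))
E
```

```text
time_s: 10.7
tcp_pos: [0.5573, -0.1752, 0.2702]
tcp_rot: [0.082, 0.972, -0.018, 0.22]
force: [0.7, -0.2, 0.3]
finger_gap: 0.0857
time_s: 10.95
tcp_pos: [0.5491, -0.1739, 0.2891]
tcp_rot: [0.082, 0.972, -0.018, 0.221]
force: [-0.2, -0.0, -0.0]
finger_gap: 0.0855
shift [0.0032 0.0017 0.0224] turn [ 0.0009  0.0094 -0.0017]
now in cradle [ 0.003  -0.0018  0.2224] [-0.2782 -0.0631 -0.7783] 0.08530687340073861
expect vial px (x=-20,7,34,61; z=.06) [[258.1, 150.3], [258.1, 176.6], [258.1, 201.3], [258.1, 224.5]]
```

View pics/c6.png

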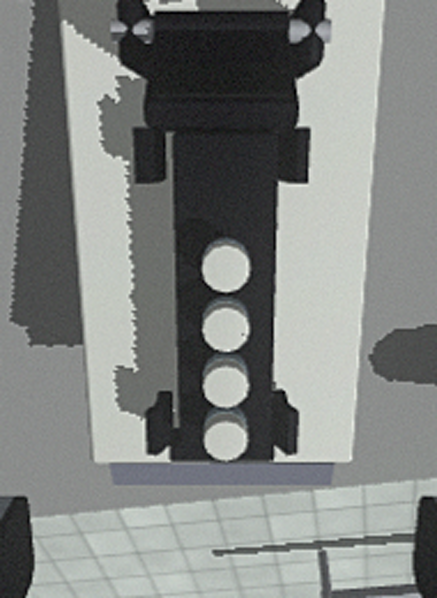

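The carrier lies in the pocket between the guides, bare end at the lower stop. Vials are at u≈258 and v≈146.5, 173.5, 198, 221; spacing is as expected for lying flat, about 3 mm down-slope, which is the play against the lower stop. The clip is still open at the top of the picture. Now the clip: close the fingers, tilt 20° more, and go behind the flap.

```bash
cat > clip.py <<'E'
from tgt import *
p,r,o=pose()
for n,x,z in(('A',-.1325,.1457),('B',-.1195,.1237),('C',-.097,.1121),('D',-.0866,.1006),('E',-.0795,.0927)):
    print(n,end=' '); rel(C+Rc@[x,-.0005,z],down(Y,T+.349))
print('now',Rc.T@(p-C),o['force'],o['joint_positions'],o['finger_gap'])
E
python3 clip.py
```

```text
A shift [0.1362 0.001  0.0754] turn [ 0.0006 -0.3396 -0.0018]
B shift [0.1234 0.001  0.0976] turn [ 0.0006 -0.3396 -0.0018]
C shift [0.1011 0.001  0.1094] turn [ 0.0006 -0.3396 -0.0018]
D shift [0.0908 0.001  0.121 ] turn [ 0.0006 -0.3396 -0.0018]
E shift [0.0837 0.001  0.1289] turn [ 0.0006 -0.3396 -0.0018]
now [ 0.003  -0.0018  0.2224] [-0.2782 -0.0631 -0.7783] [ 0.0111  0.0934  0.2601  2.0349 -0.1238  0.5762  1.7568] 0.08530687340073861
```

```bash
python3 -m pendant '[0,0.04,0.001,0,0,-0.1,0, 0,0.08,0.001,0,0,-0.2,0, 0,0.12,0.001,0,0,-0.34,0, 0,0.136,0.001,0.01,0,-0.34,0, 0,0.136,0.001,0.03,0,-0.34,0, 0,0.136,0.001,0.06,0,-0.34,0, 0,0.136,0.001,0.075,0,-0.34,0, 0,0.136,0.001,0.075,0,-0.34,0, 0,0.136,0.001,0.075,0,-0.34,0, 0,0.136,0.001,0.075,0,-0.34,0, 0,0.136,0.001,0.075,0,-0.34,0]' 60; python3 clip.py
```

```text
time_s: 11.92
tcp_pos: [0.4505, -0.1385, 0.2674]
tcp_rot: [0.085, 0.93, -0.027, 0.356]
force: [0.9, 0.4, 0.3]
finger_gap: 0.0002
A shift [ 0.0616 -0.0182  0.0874] turn [-0.0006 -0.0538 -0.0159]
B shift [ 0.0555 -0.0181  0.1122] turn [-0.0006 -0.0538 -0.0159]
C shift [ 0.0374 -0.0178  0.1298] turn [-0.0006 -0.0538 -0.0159]
D shift [ 0.0308 -0.0177  0.1439] turn [-0.0006 -0.0538 -0.0159]
E shift [ 0.0263 -0.0176  0.1535] turn [-0.0006 -0.0538 -0.0159]
now [-0.0987  0.0167  0.2473] [0.8621 0.4366 0.3194] [ 1.172  -0.1173 -0.8332  2.3806 -1.0411  0.2113  2.6595] 0.00017022606696535827
```

The tilted pose runs into the joint limits (joints 5, 6 and 7). A near-vertical tool also works: the fingertip's front corner pushes the nearly upright flap forward and down. I replan with a world tilt of 0.1 rad.

```bash
cat > clip.py <<'E'
from tgt import *
p,r,o=pose(); tilt=.1
Rt=down(Y,tilt)
def cor(q,rr=.047,h=.003):
    th=np.pi/3-q; return np.array([-.114+rr*np.cos(th)-h*np.sin(th),-.0005,.062+rr*np.sin(th)+h*np.cos(th)])
for n,c in (('A0',[-.125,-.0005,.18]),('A',[-.118,-.0005,.125]),('B',cor(0,.047,.012)),('q.2',cor(.2)),('q.4',cor(.4)),('q.6',cor(.6)),('q.8',cor(.8)),('q1.0',cor(1.))):
    print(n,np.array(c),end=' '); rel(C+Rc@np.array(c)-Rt@[-.011,0,.022],Rt)
print('now corner',Rc.T@(p+r.apply([-.011,0,.022])-C),o['force'],o['joint_positions'],o['finger_gap'])
E
python3 clip.py
```

```text
A0 [-0.125  -0.0005  0.18  ] shift [ 0.0403 -0.0178  0.0325] turn [ 0.0049  0.6312 -0.0154]
A [-0.118  -0.0005  0.125 ] shift [ 0.0496 -0.018   0.0871] turn [ 0.0049  0.6312 -0.0154]
B [-0.1009 -0.0005  0.1087] shift [ 0.038  -0.0178  0.1077] turn [ 0.0049  0.6312 -0.0154]
q.2 [-0.0851 -0.0005  0.0992] shift [ 0.0257 -0.0176  0.1214] turn [ 0.0049  0.6312 -0.0154]
q.4 [-0.0783 -0.0005  0.0927] shift [ 0.021  -0.0175  0.1295] turn [ 0.0049  0.6312 -0.0154]
q.6 [-0.0729 -0.0005  0.085 ] shift [ 0.0181 -0.0175  0.1385] turn [ 0.0049  0.6312 -0.0154]
q.8 [-0.0692 -0.0005  0.0764] shift [ 0.017  -0.0175  0.1478] turn [ 0.0049  0.6312 -0.0154]
q1.0 [-0.0672 -0.0005  0.0672] shift [ 0.0178 -0.0175  0.1572] turn [ 0.0049  0.6312 -0.0154]
now corner [-0.0818  0.0165  0.2294] [0.8621 0.4366 0.3194] [ 1.172  -0.1173 -0.8332  2.3806 -1.0411  0.2113  2.6595] 0.00017022606696535827
```

```bash
python3 -m pendant '[0,0.01,0,0,0,0.12,0, 0,0.015,-0.003,0,0,0.24,0, 0,0.02,-0.006,0,0.001,0.36,-0.005, 0,0.03,-0.01,0.01,0.003,0.48,-0.01, 0,0.04,-0.018,0.02,0.005,0.63,-0.015, 0,0.04,-0.018,0.032,0.005,0.63,-0.015, 0,0.04,-0.018,0.032,0.005,0.63,-0.015, 0,0.04,-0.018,0.032,0.005,0.63,-0.015, 0,0.04,-0.018,0.032,0.005,0.63,-0.015, 0,0.04,-0.018,0.032,0.005,0.63,-0.015, 0,0.04,-0.018,0.032,0.005,0.63,-0.015, 0,0.04,-0.018,0.032,0.005,0.63,-0.015]' 60; python3 clip.py
```

```text
time_s: 12.92
tcp_pos: [0.4378, -0.1538, 0.2161]
tcp_rot: [0.083, 0.995, -0.004, 0.05]
force: [0.0, -0.2, -1.3]
finger_gap: -0.0001
A0 [-0.125  -0.0005  0.18  ] shift [-0.0015  0.      0.0001] turn [-0.0002  0.0006 -0.0002]
A [-0.118  -0.0005  0.125 ] shift [-0.0262  0.      0.0497] turn [-0.0002  0.0006 -0.0002]
B [-0.1009 -0.0005  0.1087] shift [-0.0477  0.      0.0595] turn [-0.0002  0.0006 -0.0002]
q.2 [-0.0851 -0.0005  0.0992] shift [-0.0657  0.      0.0633] turn [-0.0002  0.0006 -0.0002]
q.4 [-0.0783 -0.0005  0.0927] shift [-0.0743  0.      0.0672] turn [-0.0002  0.0006 -0.0002]
q.6 [-0.0729 -0.0005  0.085 ] shift [-0.0819  0.      0.0727] turn [-0.0002  0.0006 -0.0002]
q.8 [-0.0692 -0.0005  0.0764] shift [-0.0883  0.      0.0796] turn [-0.0002  0.0006 -0.0002]
q1.0 [-0.0672 -0.0005  0.0672] shift [-0.0932  0.      0.0876] turn [-0.0002  0.0006 -0.0002]
now corner [-0.1263 -0.0005  0.1806] [ 0.0489 -0.2059 -1.3404] [ 1.1802  0.2666 -1.0571  2.074   0.3113  0.8553  1.359 ] -8.638025857138492e-05
```

```bash
python3 -m pendant '[0,-0.01,0,0.03,0,0,0, 0,-0.026,0,0.05,0,0,0, 0,-0.026,0,0.05,0,0,0, 0,-0.048,0,0.06,0,0,0, 0,-0.048,0,0.06,0,0,0, 0,-0.057,0,0.062,0,0,0, 0,-0.066,0,0.064,0,0,0, 0,-0.071,0,0.066,0,0,0, 0,-0.074,0,0.067,0,0,0, 0,-0.074,0,0.067,0,0,0]'; python3 clip.py
```

```text
time_s: 13.75
tcp_pos: [0.5165, -0.1675, 0.1568]
tcp_rot: [0.083, 0.995, -0.005, 0.049]
force: [-5.3, -0.1, 2.8]
finger_gap: -0.0001
A0 [-0.125  -0.0005  0.18  ] shift [ 0.0721  0.0004 -0.0669] turn [-0.0009 -0.0008 -0.0005]
A [-0.118  -0.0005  0.125 ] shift [ 0.0473  0.0005 -0.0173] turn [-0.0009 -0.0008 -0.0005]
B [-0.1009 -0.0005  0.1087] shift [ 0.0258  0.0005 -0.0076] turn [-0.0009 -0.0008 -0.0005]
q.2 [-0.0851 -0.0005  0.0992] shift [ 0.0078  0.0005 -0.0038] turn [-0.0009 -0.0008 -0.0005]
q.4 [-0.0783 -0.0005  0.0927] shift [-0.0008  0.0005  0.0001] turn [-0.0009 -0.0008 -0.0005]
q.6 [-0.0729 -0.0005  0.085 ] shift [-0.0084  0.0005  0.0055] turn [-0.0009 -0.0008 -0.0005]
q.8 [-0.0692 -0.0005  0.0764] shift [-0.0148  0.0005  0.0124] turn [-0.0009 -0.0008 -0.0005]
q1.0 [-0.0672 -0.0005  0.0672] shift [-0.0197  0.0006  0.0205] turn [-0.0009 -0.0008 -0.0005]
now corner [-0.0791 -0.0011  0.093 ] [-5.2518 -0.0521  2.827 ] [ 0.9463  0.4786 -0.9042  1.9736  0.5242  0.8232  1.1692] -5.333866015342243e-05
```

The fingertip meets about 6 N from the flap, so it is turning. Pushing on past the snap point, then backing off up and towards the robot.

```bash
python3 -m pendant '[0,-0.005,0,0.003,0,0,0, 0,-0.009,0,0.006,0,0,0, 0,-0.012,0,0.009,0,0,0, 0,-0.015,0,0.012,0,0,0, 0,-0.018,0,0.016,0,0,0, 0,-0.02,0,0.02,0,0,0, 0,-0.02,0,0.023,0,0,0, 0,-0.02,0,0.023,0,0,0]'; python3 clip.py | tail -2; python3 -m pendant '[0,0,0,-0.03,0,0,0, 0,0.02,0,-0.07,0,0,0, 0,0.04,0,-0.11,0,0,0, 0,0.05,0,-0.14,0,0,0, 0,0.05,0,-0.14,0,0,0, 0,0.05,0,-0.14,0,0,0]'
python3 - <<'E'
from tgt import *
im,c=grab('wrist','w7'); 
print('expect vials -3mm',proj(c,np.array([[x-.003,0,.06] for x in(-.02,.007,.034,.061)]+[[-.114+.062*np.cos(.262),0,.062-.062*np.sin(.262)],[-.083,0,.116]])@Rc.T+C).round(1).tolist())
s,_=grab('scene')
cv2.imwrite('pics/c7.png',np.hstack([im,cv2.resize(s[140:236,165:237],(288,384),interpolation=cv2.INTER_CUBIC)]))
E
```

```text
time_s: 14.42
tcp_pos: [0.5382, -0.1711, 0.135]
tcp_rot: [0.083, 0.995, -0.004, 0.049]
force: [-0.3, -0.9, -0.2]
finger_gap: 0.0004
q1.0 [-0.0672 -0.0005  0.0672] shift [ 0.0001  0.0004 -0.0033] turn [-0.0004 -0.0017 -0.0004]
now corner [-0.0682 -0.001   0.064 ] [-0.3378 -0.9117 -0.1551] [ 0.8932  0.536  -0.8624  1.9433  0.572   0.8094  1.134 ] 0.0003805255262598441
time_s: 14.92
tcp_pos: [0.4759, -0.161, 0.2714]
tcp_rot: [0.084, 0.995, -0.006, 0.051]
force: [-0.5, 0.2, -1.2]
finger_gap: 0.0003
expect vials -3mm [[258.2, 269.2], [258.2, 293.9], [258.2, 318.7], [258.2, 343.5], [258.2, 238.6], [258.3, 219.6]]
```

View pics/c7.png

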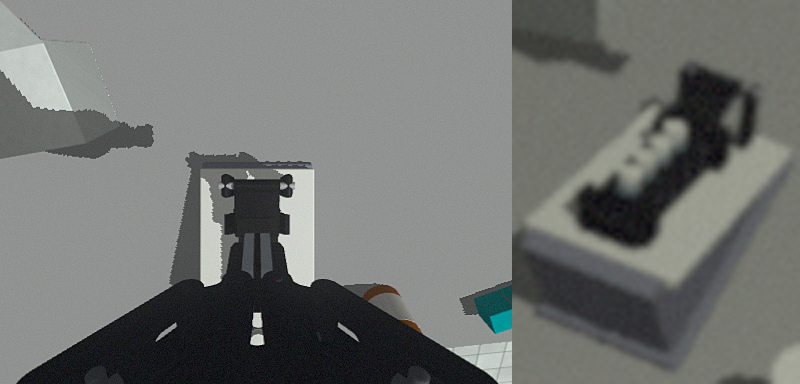

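The arm is clear of the station and the carrier is still in the cradle, but the clip state is hard to judge here. That was my 12th picture. I move the arm aside and check numerically in the top view: open, the white floor shows between the ears and the stop; shut, the flap covers it.

```bash
python3 -m pendant '[0,0,0.05,-0.03,0,0,0, 0,0,0.09,-0.05,0,0,0, 0,0,0.13,-0.05,0,0,0, 0,0,0.17,-0.05,0,0,0, 0,0,0.21,-0.05,0,0,0, 0,0,0.25,-0.05,0,0,0, 0,0,0.28,-0.05,0,0,0, 0,0,0.28,-0.05,0,0,0, 0,0,0.28,-0.05,0,0,0, 0,0,0.28,-0.05,0,0,0]'
python3 - <<'E'
from tgt import *
im,c=grab('top','top8'); g1=cv2.cvtColor(im,cv2.COLOR_BGR2GRAY); g0=cv2.cvtColor(cv2.imread('pics/top0.png'),cv2.COLOR_BGR2GRAY)
H=np.array([-.114,0,.062])
for r in(.015,.025,.035,.045,.055,.06):
  out=[]
  for th in(-.262,np.pi/3):
    u=proj(c,(H+[r*np.cos(th),0,r*np.sin(th)+.003])@Rc.T+C)[0]; x,y=u.round().astype(int); out.append((x,y,'open0',g0[y,x],'now',g1[y,x]))
  print(r,'shut:',out[0],'open:',out[1])
s=(slice(206,238),slice(296,320))
print('now');print(g1[s][::2,::2]);print('start');print(g0[s][::2,::2])
# vials in top: bright in cradle
print('vials top expected (x-3mm)',proj(c,np.array([[x-.003,0,.06] for x in(-.02,.007,.034,.061)])@Rc.T+C).round(1).tolist())
m=(g1>185).astype('uint8'); m[:140]=0;m[235:]=0;m[:,:285]=0;m[:,:][:,345:]=0
_,_,st,ce=cv2.connectedComponentsWithStats(m); print(st[1:,4],ce[1:].round(1))
E
```

```text
time_s: 15.85
tcp_pos: [0.5167, 0.116, 0.3169]
tcp_rot: [0.083, 0.995, -0.005, 0.047]
force: [-0.0, 0.3, -0.1]
finger_gap: -0.0001
0.015 shut: (np.int64(306), np.int64(222), 'open0', np.uint8(115), 'now', np.uint8(43)) open: (np.int64(305), np.int64(227), 'open0', np.uint8(39), 'now', np.uint8(40))
0.025 shut: (np.int64(306), np.int64(219), 'open0', np.uint8(149), 'now', np.uint8(45)) open: (np.int64(306), np.int64(226), 'open0', np.uint8(42), 'now', np.uint8(40))
0.035 shut: (np.int64(307), np.int64(215), 'open0', np.uint8(44), 'now', np.uint8(46)) open: (np.int64(306), np.int64(226), 'open0', np.uint8(42), 'now', np.uint8(40))
0.045 shut: (np.int64(308), np.int64(212), 'open0', np.uint8(43), 'now', np.uint8(46)) open: (np.int64(307), np.int64(225), 'open0', np.uint8(44), 'now', np.uint8(46))
0.055 shut: (np.int64(308), np.int64(209), 'open0', np.uint8(133), 'now', np.uint8(45)) open: (np.int64(307), np.int64(225), 'open0', np.uint8(44), 'now', np.uint8(46))
0.06 shut: (np.int64(309), np.int64(207), 'open0', np.uint8(151), 'now', np.uint8(41)) open: (np.int64(308), np.int64(224), 'o
[... 1083 characters left out ...]
 65  51  42  45  43  44  44  43  52  44]
 [118 153 150 132  92  84  58  52  48  42  62  86]
 [ 84 118 152 150 151 151 150 151 149 126  81  95]
 [ 77  82 117 152 151 150 150 150 151 120  39  79]
 [ 77  81  46  56  72 115 144 145 149  96  40  65]
 [ 70  53  40  45  45  41  44  44  56  47  39  50]
 [109  39  42  39  43  42  43  41  42  45  43  40]
 [ 81  43  41  41  41  38  36  38  41  40  39  39]
 [114 112 112  83  49  44  44  39  40  63  99  71]
 [110 113 113 114  97  64  63  70  60  52  40  57]
 [112 113 112 111 112 111  97 111 111 102  67  74]
 [113 112 112 111 112 111 111 111 110 112 112 111]]
vials top expected (x-3mm) [[311.1, 196.9], [313.1, 187.8], [315.1, 178.5], [317.1, 169.1]]
[] []
```

The gap that was white (about 150) is now flap-black (about 45) from the ears across to the carrier: shut. Last check: the vials against their expected place in the top view.

Run:
```python
from tgt import *
im=cv2.imread('pics/top8.png'); g=cv2.cvtColor(im,cv2.COLOR_BGR2GRAY)
c=imaging.calibration('top')
u=proj(c,np.array([[x-.003,0,.06] for x in(-.02,.007,.034,.061)])@Rc.T+C)
for a in u:
    x,y=a.round().astype(int); w=g[y-5:y+6,x-5:x+6].astype(float); m=np.clip(w-110,0,None); m[w<130]=0
    yy,xx=np.mgrid[-5:6,-5:6]; print(a.round(1),w.max(),(x+(m*xx).sum()/m.sum()).round(1),(y+(m*yy).sum()/m.sum()).round(1))
robot.finish_job()
```

```text
[311.1 196.9] 172.0 310.6 197.0
[313.1 187.8] 173.0 312.6 187.9
[315.1 178.5] 172.0 314.6 178.6
[317.1 169.1] 170.0 316.6 169.1
the job is handed in; nothing more can be done
```

I laid the black carrier in the cradle with its bare end down the slope and let go of it. I then pushed the clip flap shut with closed fingertips and handed the job in at about 16 s of robot time. `finish_job()` gives no verdict, so what follows rests on my own checks.

**Last checks**
- **Carrier:** in the top view the four vials are within 0.5 px of where they should be if the carrier lies flat, about 3 mm down-slope against the lower stop. That is inside the 6 mm limit.
- **Clip:** the strip of white floor between the clip's ears and the lower stop is now flap-black right across. While I pushed, the force at the fingertips rose to about 6 N and then dropped to about 0. Both point to the clip being shut. I had no pictures left to view, so this check used pixel values only.
- **Bystanders:** I never reached for the bottle, carton or rack and saw no sign of contact with them, but I did not re-measure their positions at the end.

**What failed or disagreed**
- **Cradle position:** taking the cradle centre as the middle of the white plate put it about 19 mm (along x) from where the stops and hinge put it. I used the stops and hinge, and closer views agreed with them to about 1 mm.
- **Slip in the grip:** the carrier seems to have slid 6–9 mm in the fingers, so it met the floor early on the first try. I lifted, checked, gripped harder and lowered it again.
- **First clip approach:** a more tilted approach to the flap ran into joint limits, so I pushed with a nearly vertical tool instead.

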